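# Ready to inject: open the luminometer's injection port and poise the pipette over it

### The job

On the tube luminometer, throw the hand lever of the light shutter from the one-dot notch into the middle, two-dot notch and let go of it, so that the small injection hole in the shutter leaf lies over the tube. Then take the pipette that has a tip fitted (the one with the taller handle) from the stand, carry it clear over the other things on the bench, and stop with the tip just above the injection hole, centred and upright, about 5 mm clear of the leaf; the tip must never touch the luminometer and nothing else on the bench may be bumped or moved. Finish like that, still holding the pipette over the hole, ready to inject: do not put it down or let it go.

Things in the scene. Friction and masses are not known exactly. Their poses are not given: they have to be found in the camera images.
- luminometer: Fixed tube luminometer: black box 260 (its x) x 240 (its y) x 110 mm high, origin at the centre of its underside, z up; its front (-x) with the sloping screen faces the robot. On its flat top lie the shutter with its lever, the notched steel quadrant plate and the tube well in a low grey collar. It stands left or right of the tube rack, the pipette stand on the other side; yaw varies.
- shutter (a joint): Angle (rad) of the shutter, one flat part with its hand lever on a vertical pivot, growing anticlockwise seen from above. It starts near 0 = one-dot notch (well covered); 0.6 = two-dot, middle notch (injection hole over the tube); 1.2 = three-dot notch (well open). A spring detent clicks it into a notch from about 0.2 rad either side and holds it; leaving one takes about 2 N at the knob.
- shutter_pivot (a point): Point on the shutter's vertical pivot axis, at the height of the leaf's upper face (123.5 mm above the bench).
- lever_knob (a point): Centre of the lever's upright black cylindrical knob, 16 mm in diameter and 36 mm tall (126.5 to 162.5 mm above the bench, so this point is 144.5 mm up), 90 mm from the pivot. In the two-dot notch the lever points along the luminometer's -x, to its front. Under the knob is the lever's flat arm, its top 124.5 mm above the bench.
- injection_point (a point): The target: point on the tube's axis, at the height of the leaf's upper face (123.5 mm above the bench), fixed to the luminometer. In the two-dot notch the 14 mm injection hole of the leaf is centred on it. It lies 70 mm from the pivot, towards the luminometer's +y.
- stand: Fixed white pipette stand: base 110 x 200 mm, end walls, and a shelf 62 (its x) x 200 (its y) x 12 mm whose top is 100 mm above the bench, with three 19 mm holes in a row along its y at -60, 0 and +60 mm. Origin at the centre of its underside, z up. The two pipettes stand in the outer holes, which one in which varies.
- pipette: Pipette with a tip, loose, 70 g. Origin on its axis at the shoulder (handle's underside, on the stand's shelf), z up. Above: flat-sided grey handle 24 (x) x 30 (y) x 80 mm, finger rest on its +y side at the top (to 29 mm from the axis), 15 mm wide plunger up to 92 mm. Below: dark nose, 17 mm wide, and white tapered tip, to 72 mm. Its x lies about along the stand's x: grip across the x faces.
- pipette_handle (a point): Centre of the handle of the pipette with the tip: on its axis, 40 mm above the shoulder, 112 mm above the end of the tip. Axes as the pipette's.
- pipette_tip (a point): The end of the pipette's tip (2.4 mm wide there), on its axis.
- spare_pipette: Bystander in the other outer hole of the stand: the shorter pipette without tip, handle 30 x 36 x 56 mm, top of its plunger 68 mm above the shelf. Origin at its shoulder on the shelf.
- tube_rack: Bystander and obstacle between luminometer and stand: white rack 200 (its x) x 88 (its y) mm with twelve tubes, 96 mm high at its ends. Origin at the centre of its underside.
- bottle: Bystander: amber bottle, 58 mm in diameter, 115 mm high, beyond the tube rack. Origin at the centre of its underside.
- tip_box: Bystander: open box of pipette tips, 85 x 120 x 56 mm, at the back. Origin at the centre of its underside.
- foam_block: Bystander: white foam block 75 x 120 mm with blue-capped tubes, 115 mm high, at the back. Origin at the centre of its underside.
- microtube_rack: Bystander: green microtube rack 65 x 100 x 23 mm at the far left. Origin at the centre of its underside.
- marker: Bystander: marker pen 133 mm long, 13 mm thick, lying at the far right. Origin under its middle.

How it is judged (in metres and radians):
On the way, in this order (a step that is already met when the one before it is completed fails the run):
1. the shutter lever rests in the two-dot notch (0.6 rad within 0.07), let go (value of joint shutter between 0.53 and 0.67 rad and velocity of joint shutter between -0.1 and 0.1 rad/s and contact force between the fingers and luminometer below 0.2 N), for 0.3 s.
2. the pipette is held in the fingers, its tip lifted clear above the stand (height (world z) of pipette_tip above 0.11 m and contact force between the fingers and pipette above 1 N and contact force between pipette and stand below 0.05 N), for 0.2 s.
At the end, for the whole second after the job is handed in: Through the last second: lever at rest in the two-dot notch (0.6 rad within 0.07); pipette held by the fingers alone, still, upright within 0.1 rad, tip 1.5 to 12 mm above the shutter leaf and within 5 mm of the hole's axis; neither pipette nor robot touching the luminometer (value of joint shutter between 0.53 and 0.67 rad and velocity of joint shutter between -0.1 and 0.1 rad/s and horizontal distance between pipette_tip and injection_point below 0.005 m and z of pipette_tip in the frame of injection_point between 0.0015 and 0.012 m and angle between pipette's own z axis and vertical below 0.1 rad and linear speed of pipette below 0.02 m/s and angular speed of pipette below 0.2 rad/s and contact force between the fingers and pipette above 1 N and contact force between pipette and luminometer below 0.05 N and contact force between pipette and stand below 0.05 N and contact force between each of the arm, the fingers and luminometer below 0.1 N); the arm keeps its last pose, push and grip.
It fails at once if the pipette touches the luminometer (contact force between pipette and luminometer above 0.3 N).
It fails at once if the pipette hits another thing on the bench (contact force between pipette and tube_rack above 0.5 N or contact force between pipette and bottle above 0.5 N or contact force between pipette and tip_box above 0.5 N or contact force between pipette and foam_block above 0.5 N or contact force between pipette and spare_pipette above 0.5 N).
It fails at once if another thing on the bench is moved by more than 12 mm (distance of any of tube_rack, bottle, tip_box, foam_block, microtube_rack, marker, spare_pipette from where it was at the start of the episode above 0.012 m).
It also fails if it takes over 58 s, if anything falls off the work surface, if the arm or the gripper's body presses on something with over 40 N, if the wrist force passes 120 N, or if a joint passes its speed limit or range.

### The arm

A 6-joint arm with a two-finger parallel gripper is mounted at the origin on the work surface. World frame = base frame: x ahead of the robot, y to its left, z up, the work surface at z = 0. Lengths are in mm, angles in rad, forces in N, time in s.
With the tool pointing down it reaches from about 325 to 775 mm from the base axis. Payload 5.5 kg.
Tool frame: the origin (TCP) lies midway between the tips of the shut fingers; the grasp point (between the pads) lies 19 mm behind it; z points along the fingers, y is the direction in which the jaws open and shut (so a half turn about z gives the same grasp; the last joint's range is limited). The gripper opens to 85 mm and grips with 20 to 120 N. Pads are 22 mm wide; open, the fingers measure 114 mm over their backs; the gripper's body (76 mm by 85 mm) begins 54 mm behind the grasp point. The pads swing forward as they close: fully open they stand 13 mm farther back than shut.
Start: joints at [-1.355, 0.091, 1.231, -0, 1.82, -0.057], TCP at [161.656, -577.827, 231.275] pointing down, gripper open.
Joint ranges: [-2.87, 2.87], [-0.86, 2.18], [0.17, 2.46], [-1.51, 4.65], [0.06, 2.69], [-2.65, 2.65]. Speed limits (rad/s): [2.57, 2.57, 3.01, 3.14, 3.14, 3.14].

### API

Orientations are given as a rotation vector (axis times angle).
In Python, from cell import get_state, read_camera, sign_off gives the robot as it stands.
- The arm moves only by the tool step_arm, never from a script. Its argument "rows" is one flat list of numbers, 5 for each row, row after row: the shift along the world's x, y, z in mm, then the turn about the world's z in rad, then the finger opening in mm, from 0 to 85.4. In form: [tx, ty, tz, yaw, fingers, tx, ty, tz, yaw, fingers, ...]. A call has 1 to 8 rows; each row shifts and turns the commanded pose from where the row before left it; what a row does not reach is not made up. A row lasts 1/10 s, in which the tool goes at most 50 mm and 8.59 degrees, less where a joint would pass 70% of its speed; a pose out of reach is approached as far as the arm can. A call is refused whole if a number of a shift passes 50 or a number of a turn 0.15, either way. A call with a gripper value outside its range is refused whole. The fingers move at their own pace and stop on an object; "force" is the grip in N (left out, the last holds). Time passes only in rows, so rows that do not move let the fingers close. It gives the time, the measured TCP pose, the force and the opening at its end, in the units of the state.
- get_state(): the state, without advancing time (a new reading comes with each control period).
- read_camera(name): name is "scene" or "top"; returns a dict with "pixels" (400x640x3 uint8, blue, green, red), "K" (3x3 intrinsics, pixels), "R" (3x3) and "t" (3): a world point X has camera coordinates R X + t. Camera axes: x right, y down, z forward; pixel columns grow to the right and rows downward; lengths in mm; the calibration is good to about 2 mm. A picture is of the moment at which its call begins. There is no depth.
- sign_off(): hands the job in, once; it reports no verdict.
The state is a dict: "time_s": time; "joints": joint angles; "qd": joint speeds; "effort": joint torques, N m; "position": TCP position; "eef_rot": TCP orientation; "wrist_force": force on the tool from outside, world axes, zero at the start; "ft_torque": the same for the moment, N m; "opening": opening from 0.0 (shut) to 1.0 (fully open).
Only numpy, scipy, OpenCV 4.12 (cv2) and the standard library are available. Lean on these libraries where they do the work, as an engineer would, in place of code of your own. Each camera call takes 0.05 s, during which the arm holds its last target.

## Working session

There is one attempt and no reset: what is moved stays moved. The work goes in short steps, Python scripts to look and compute and a tool call to move; the robot and the scene stay as the last step left them, time stands still between calls to the robot, and variables do not carry over. Pictures are saved under pics/ and viewed, and the job is handed in when it is done.

Besides the shell and the picture viewer there is one more tool, called after ">>>" as name(argument=value, ...) on one line, values as JSON. step_arm: Moves the arm, as the interface text tells. Its arguments: {"type":"object","properties":{"rows":{"type":"array"},"force":{"type":"number"}},"required":["rows"]}

```bash
mkdir -p pics; ls
python3 - <<'E'
from cell import *
import cv2,numpy as np
print(get_state())
for n in("scene","top"):
    c=read_camera(n);cv2.imwrite(f"pics/{n}0.png",c["pixels"]);print(n,c["K"].tolist(),np.round(c["R"],4).tolist(),c["t"])
E
```

```text
pics
{'time_s': 0.0, 'joints': array([-1.35468845e+00,  9.18650855e-02,  1.23185901e+00, -1.06370393e-05,
        1.81982968e+00, -5.66975224e-02]), 'qd': array([-2.10399309e-03, -6.01951269e-04,  7.88860233e-05,  2.81667283e-03,
        1.14945586e-04,  1.10700390e-03]), 'effort': array([ 1.23459267e-03, -4.58728838e+01, -4.18024528e+01, -9.56650729e-05,
        1.14687049e-02,  5.21130403e-06]), 'position': array([ 161.59567281, -577.53378562,  230.16233694]), 'eef_rot': array([-3.11047681e+00, -4.26924355e-01,  2.61256129e-04]), 'wrist_force': array([-0.48403414,  0.00356961, -0.06001553]), 'ft_torque': array([0.04518162, 0.00036188, 0.01706878]), 'opening': 1.0013952733589695}
scene [[412.0975858191076, 0.0, 322.223597585071], [0.0, 412.0975858191076, 204.0734596362865], [0.0, 0.0, 1.0]] [[0.7873, 0.6164, -0.0135], [0.4871, -0.6353, -0.5993], [-0.378, 0.4653, -0.8004]] [-468.37819532 -238.58833996 1758.97710656]
top [[493.99506761212757, 0.0, 326.7073989602204], [0.0, 493.99506761212757, 197.02085415762477], [0.0, 0.0, 1.0]] [[0.0799, -0.9968, 0.0062], [-0.9743, -0.0794, -0.2108], [0.2107, 0.0108, -0.9775]] [ -59.45508844  636.09991151 1635.98171019]
```

View pics/scene0.png

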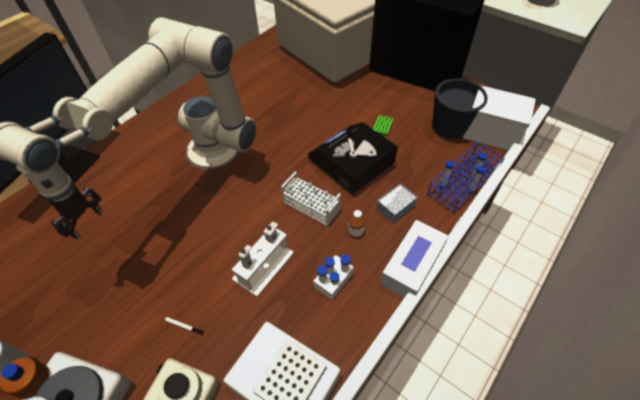

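View pics/top0.png

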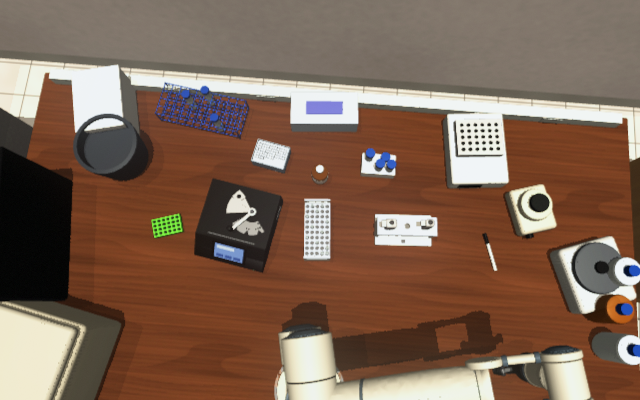

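The scene view shows the luminometer around (352,155) and the stand around (263,258). In the top view they're around (240,225) and (406,228). I'll zoom in on both.

Run:
```python
import cv2,numpy as np
t=cv2.imread("pics/top0.png");s=cv2.imread("pics/scene0.png")
f=lambda im,x,y,w,h,k:cv2.resize(im[y:y+h,x:x+w],None,fx=k,fy=k,interpolation=cv2.INTER_CUBIC)
cv2.imwrite("pics/tl.png",f(t,190,175,100,100,6))
cv2.imwrite("pics/ts.png",f(t,366,200,80,55,8))
cv2.imwrite("pics/sl.png",f(s,305,115,100,80,7))
cv2.imwrite("pics/ss.png",f(s,225,215,75,80,7))
```

```text
(no output)
```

View pics/tl.png

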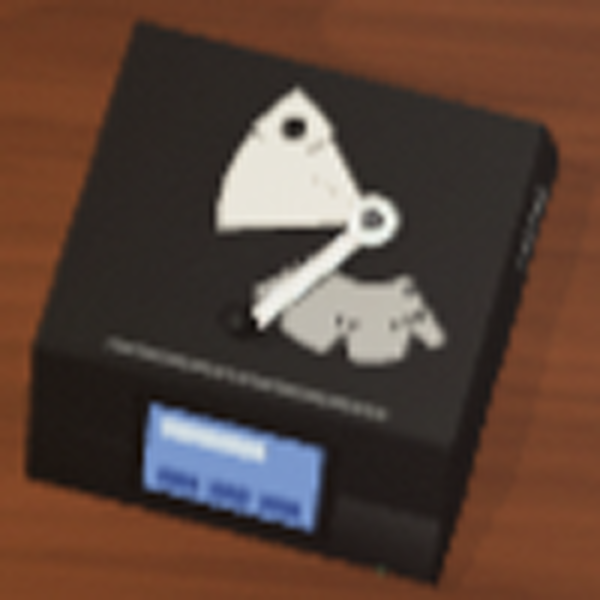

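View pics/ts.png

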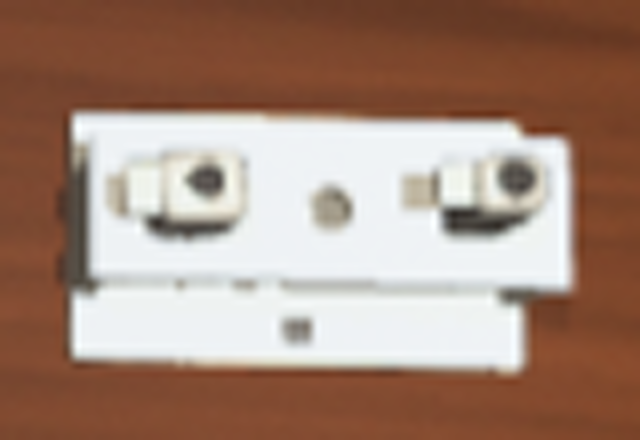

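View pics/sl.png

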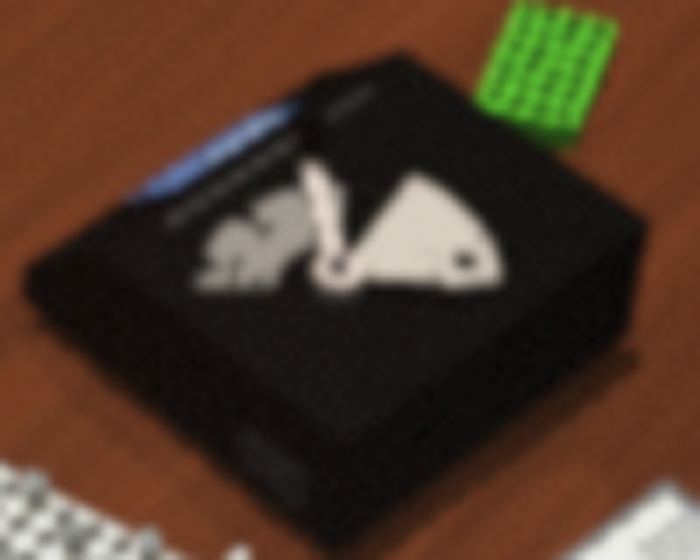

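View pics/ss.png

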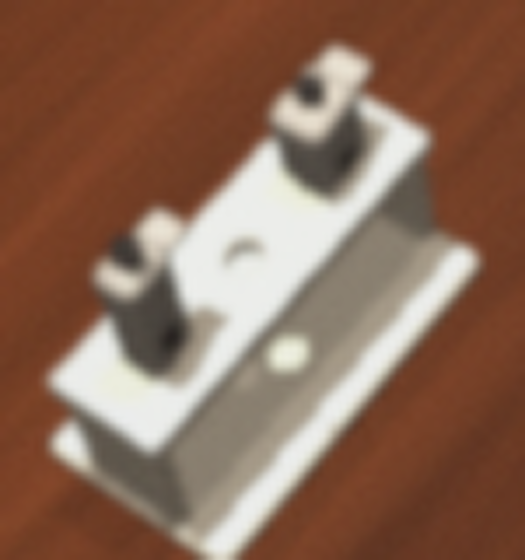

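The two views agree that the taller pipette is in the right-hand (-y) hole in the top view: its body is narrower there, and it's the lower-left one in the scene view. Next I'll measure the features.

```bash
cat > h.py <<'E'
import cv2,numpy as np
from cell import *
CAL=None
def cams(): return {n:read_camera(n) for n in("scene","top")}
def ray(c,u,v):
    R=c["R"];o=-R.T@c["t"];d=R.T@np.linalg.solve(c["K"],[u,v,1.]);return o,d
def onz(c,p,z):
    o,d=ray(c,*p);return o+d*(z-o[2])/d[2]
def tri(cs,pt,ps):
    A=[];b=[]
    for c,p in((cs["top"],pt),(cs["scene"],ps)):
        o,d=ray(c,*p);d=d/np.linalg.norm(d);P=np.eye(3)-np.outer(d,d);A.append(P);b.append(P@o)
    return np.linalg.lstsq(np.vstack(A),np.hstack(b),rcond=None)[0]
def proj(c,X):
    q=c["K"]@(c["R"]@np.asarray(X,float)+c["t"]);return q[:2]/q[2]
def crop(x,y,k): return lambda a,b:(x+(a+.5)/k-.5,y+(b+.5)/k-.5)
def darkc(im,u,v,r,th=None):
    """centroid of darkness near u,v within radius r"""
    g=cv2.cvtColor(im,cv2.COLOR_BGR2GRAY).astype(float)
    yy,xx=np.mgrid[:g.shape[0],:g.shape[1]];m=(xx-u)**2+(yy-v)**2<=r*r
    w=np.clip(np.percentile(g[m],80)-g,0,None)*m;w[w<0.3*w.max()]=0
    return (xx*w).sum()/w.sum(),(yy*w).sum()/w.sum()
E
cat > m1.py <<'E'
from h import *
cs=cams();T=cs["top"];S=cs["scene"]
tl=crop(190,175,6);sl=crop(305,115,7);ts=crop(366,200,8);ss=crop(225,215,7)
r=lambda a:np.round(a,1).tolist()
for nm,a,b,z,rad in(("pivot",tl(372,219),sl(338,268),123.5,2),("hole",tl(294,127),sl(463,262),123.5,2.6),("knobtop",tl(238,318),sl(312,140),162.5,0),
   ("plR",ts(517,177),ss(125,248),192,2.5),("plL",ts(206,179),ss(308,90),168,2.5)):
    if rad: a=darkc(T["pixels"],*a,rad);b=darkc(S["pixels"],*b,rad)
    print(nm,r(a),r(b),"top",r(onz(T,a,z)),"scene",r(onz(S,b,z)),"tri",r(tri(cs,a,b)))
for nm,p in(("BL",(137,20)),("BR",(545,122)),("FR",(450,445)),("FL",(35,345))): print("lum",nm,r(onz(T,tl(*p),110)))
for nm,p in(("BL",(72,112)),("BR",(575,138)),("FR",(573,290)),("FL",(85,282))): print("stand",nm,r(onz(T,ts(*p),100)))
E
python3 m1.py
```

```text
pivot [251.8, 211.1] [352.8, 152.3] top [559.2, 234.6, 123.5] scene [554.7, 242.3, 123.5] tri [558.6, 234.2, 132.1]
hole [238.6, 195.9] [371.0, 151.7] top [606.8, 284.4, 123.5] scene [607.7, 286.5, 123.5] tri [607.4, 285.1, 124.0]
knobtop [229.2, 227.6] [349.1, 134.6] top [493.1, 294.4, 162.5] scene [510.1, 277.8, 162.5] tri [496.2, 299.1, 138.5]
plR [430.2, 221.9] [241.9, 250.0] top [558.5, -342.1, 192.0] scene [561.2, -342.9, 192.0] tri [559.3, -342.4, 189.1]
plL [391.5, 222.0] [268.5, 227.2] top [552.4, -223.1, 168.0] scene [555.9, -223.7, 168.0] tri [553.5, -222.9, 164.5]
lum BL [664.3, 382.5, 110.0]
lum BR [624.3, 147.3, 110.0]
lum FR [439.9, 181.1, 110.0]
lum FL [476.3, 414.7, 110.0]
stand BL [588.3, -173.2, 100.0]
stand BR [594.3, -384.5, 100.0]
stand FR [530.0, -385.8, 100.0]
stand FL [517.0, -182.9, 100.0]
```

Pivot (558.6,234.2), yaw about -9.3° (the hole direction and box edges agree). From that:
- injection point ≈ (570,303)
- knob now ≈ (493.3,295.4)
- knob at the two-dot notch ≈ (470,249)

I'll straddle the knob with part-open jaws.

>>> step_arm(rows=[17.5,46,0,0.126,38,17.5,46,0,0.126,38,17.5,46,0,0.126,38,17.5,46,0,0.126,38,17.5,46,0,0.126,38,17.5,46,0,0.126,38,17.5,46,0,0.126,38,17.5,46,0,0.126,38])

```text
time_s: 1.0
position: [301.7, -208.0, 231.2]
eef_rot: [2.514, 1.882, 0.001]
wrist_force: [2.2, 0.2, 0.4]
opening: 0.443
```

>>> step_arm(rows=[17.5,46,0,0.126,38,17.5,46,0,0.126,38,17.5,46,0,0.126,38,17.5,46,0,0.126,38,17.5,46,0,0.126,38,17.5,46,0,0.126,38,17.5,46,0,0.126,38,17.5,46,0,0.126,38])

```text
time_s: 1.8
position: [441.8, 160.5, 231.3]
eef_rot: [1.291, 2.864, 0.0]
wrist_force: [1.0, -1.3, 0.0]
opening: 0.445
```

>>> step_arm(rows=[17.5,46,0,0.126,38,17.5,46,0,0.126,38,17.5,46,0,0.126,38,0,0,0,0,38,0,0,0,0,38])

```text
time_s: 2.3
position: [493.9, 296.9, 229.6]
eef_rot: [-0.737, -3.052, 0.004]
wrist_force: [0.2, -1.1, 0.5]
opening: 0.445
```

>>> step_arm(rows=[0,0,-30,0,38,0,0,-25,0,38,0,0,-10,0,38,0,0,0,0,38])

```text
time_s: 2.7
position: [493.5, 294.7, 165.4]
eef_rot: [-0.741, -3.051, 0.002]
wrist_force: [-0.7, 0.7, -0.2]
opening: 0.443
```

Run:
```python
from h import *
cs=cams()
im=np.hstack([cv2.resize(cs["top"]["pixels"][175:275,190:290],(400,400),interpolation=2),cv2.resize(cs["scene"]["pixels"][95:195,305:405],(400,400),interpolation=2)])
cv2.imwrite("pics/k1.png",im);print(get_state()["position"],get_state()["wrist_force"])
```

```text
[494.49269009 295.68312104 168.07105132] [-0.08858829  0.50405117  0.94640695]
```

View pics/k1.png

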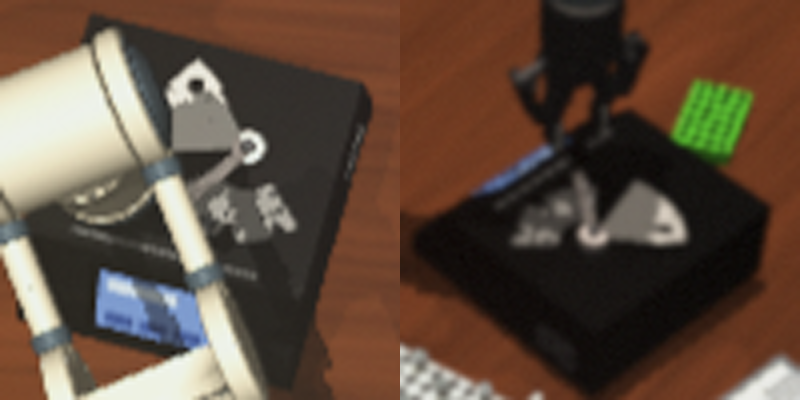

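The scene half shows the fingertips at about (560,148) and (605,138), with the knob and lever end between them at about (578,168). I'll go down around it.

>>> step_arm(rows=[0,0,-12,0,38,0,0,-12,0,38,0,0,-10,0,38,0,0,0,0,38])

```text
time_s: 3.2
position: [493.2, 295.7, 129.5]
eef_rot: [-0.738, -3.05, 0.004]
wrist_force: [-0.3, 0.4, 0.3]
opening: 0.446
```

>>> step_arm(rows=[-5,-9,0,0,38,-5,-7,0,0,38,-5,-7,0,0,38,-5,-7,0,0,38,-3,-7,0,0,38,-3,-7,0,0,38,0,0,0,0,38])

```text
time_s: 3.9
position: [468.1, 251.1, 132.6]
eef_rot: [0.74, 3.052, -0.0]
wrist_force: [0.4, -0.0, 0.6]
opening: 0.444
```

Run:
```python
from h import *
cs=cams()
im=np.hstack([cv2.resize(cs["top"]["pixels"][175:275,190:290],(400,400),interpolation=2),cv2.resize(cs["scene"]["pixels"][95:195,305:405],(400,400),interpolation=2)])
cv2.imwrite("pics/k2.png",im);print(get_state()["position"],get_state()["wrist_force"])
```

```text
[468.31747039 251.8682957  132.4707949 ] [-0.16233306 -0.36163499  0.23999963]
```

View pics/k2.png

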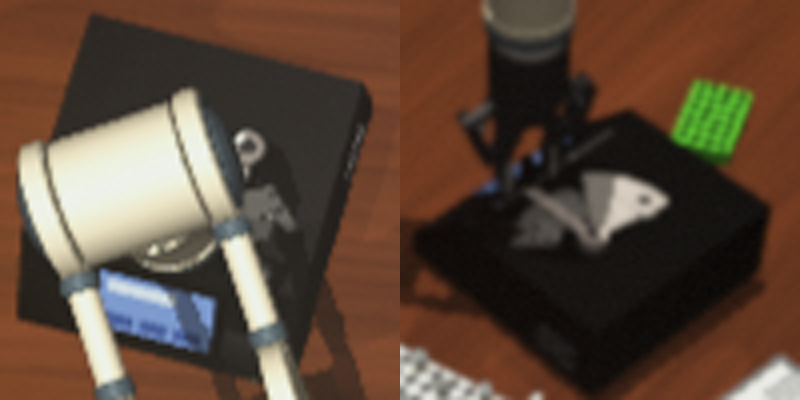

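Run:
```python
from h import *
S=read_camera("scene")
p=darkc(S["pixels"],367.4,144.9,2.6);print(p,onz(S,p,123.5))
```

```text
(np.float64(366.33062330623306), np.float64(144.55555555555554)) [572.11707928 307.35226245 123.5       ]
```

The hole is now close to the predicted injection point, so the detent looks caught. I'll lift straight up.

>>> step_arm(rows=[1,-1,0,0,38,0,0,12,0,38,0,0,25,0,38,0,0,40,0,38,0,0,40,0,60,0,-45,15,0,60,0,-45,15,0,60,0,-45,0,0,60])

```text
time_s: 4.85
position: [469.6, 115.3, 283.2]
eef_rot: [0.735, 3.049, 0.003]
wrist_force: [0.8, -1.0, 0.3]
opening: 0.708
```

>>> step_arm(rows=[0,-48,0,0,60,0,-48,0,0,60,0,0,0,0,60])

```text
time_s: 5.15
position: [469.1, 15.3, 280.4]
eef_rot: [0.75, 3.049, -0.003]
wrist_force: [0.1, 0.3, -0.2]
opening: 0.699
```

Run:
```python
from h import *
cs=cams()
im=np.hstack([cv2.resize(cs["top"]["pixels"][175:275,190:290],(400,400),interpolation=2),cv2.resize(cs["scene"]["pixels"][95:195,305:405],(400,400),interpolation=2)])
cv2.imwrite("pics/k3.png",im);print(get_state()["position"],get_state()["joints"])
```

```text
[469.28600518  19.39838594 280.16753474] [-3.14539426e-02 -2.42586028e-01  1.46070395e+00  4.60376157e-04
  1.92244112e+00 -1.12456771e+00]
```

View pics/k3.png

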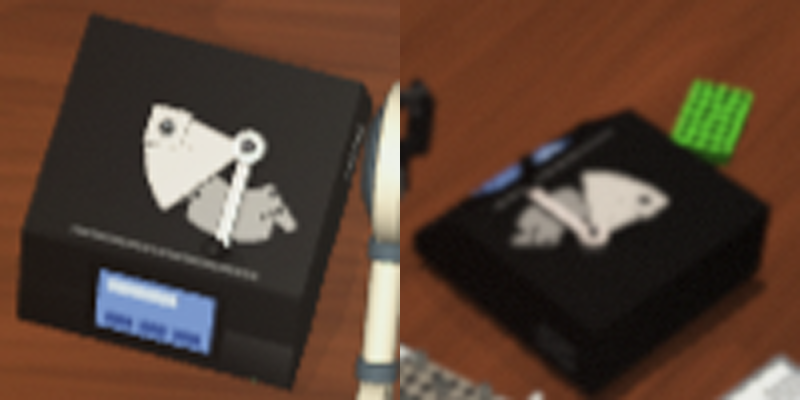

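Run:
```python
from h import *
cs=cams();T=cs["top"];S=cs["scene"];r=lambda a:np.round(a,1).tolist()
a=darkc(T["pixels"],231.6,206.9,2.6);b=darkc(S["pixels"],366.4,144.6,2.6)
print("hole",r(a),r(b),r(onz(T,a,123.5)),r(onz(S,b,123.5)),r(tri(cs,a,b)))
f=lambda im,x,y,w,h,k:cv2.resize(im[y:y+h,x:x+w],None,fx=k,fy=k,interpolation=cv2.INTER_CUBIC)
A=f(T["pixels"],410,205,40,40,10);B=f(S["pixels"],225,235,40,40,10);cv2.imwrite("pics/p1.png",np.hstack([A,B]))
```

```text
hole [231.2, 206.5] [365.8, 144.5] [569.0, 304.3, 123.5] [570.5, 306.3, 123.5] [569.9, 305.2, 123.5]
```

View pics/p1.png

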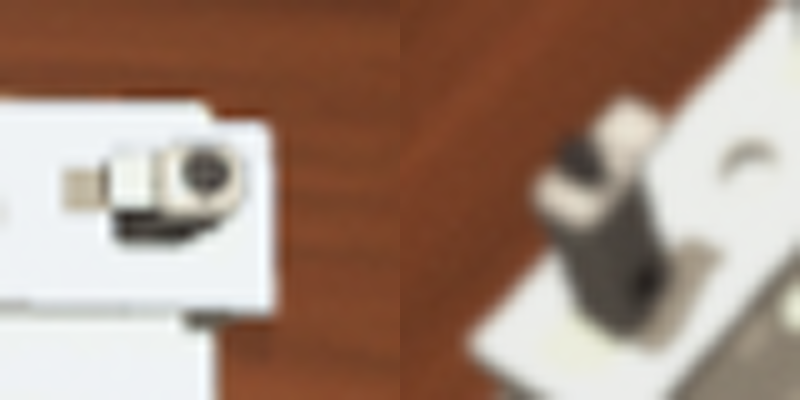

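Run:
```python
from h import *
T=read_camera("top");c=crop(410,205,10)
r=lambda a:np.round(a,1)
A=onz(T,c(133,178),180);B=onz(T,c(207,172),192);print(r(A),r(B),np.degrees(np.arctan2(*(A-B)[1::-1])))
for e in((112,152),(160,150),(112,205),(165,210),(240,182),(180,145),(180,220)): print(e,r(onz(T,c(*e),180)))
```

```text
[ 557.3 -321.2  180. ] [ 558.9 -342.2  192. ] 94.5528782012057
(112, 152) [ 565.1 -314.2  180. ]
(160, 150) [ 567.  -329.4  180. ]
(112, 205) [ 548.  -314.9  180. ]
(165, 210) [ 547.8 -331.8  180. ]
(240, 182) [ 558.7 -355.3  180. ]
(180, 145) [ 569.1 -335.7  180. ]
(180, 220) [ 545.  -336.6  180. ]
```

The shutter is in the two-dot notch and released, with the hole at about (570,305). The pipette handle's centre is at about (558.5,-341.5) with yaw around 3°, so I'm going there next.

>>> step_arm(rows=[11,-45,0,-0.13,60,11,-45,0,-0.13,60,11,-45,0,-0.13,60,11,-45,0,-0.13,60,11,-45,0,-0.13,60,11,-45,0,-0.13,60,11,-45,0,-0.13,60,11,-45,0,-0.13,60])

```text
time_s: 6.2
position: [558.7, -339.8, 279.1]
eef_rot: [-2.161, -2.28, -0.0]
wrist_force: [1.2, 0.8, 0.3]
opening: 0.704
```

>>> step_arm(rows=[1,-2,-30,0,60,0,0,-30,0,60,0,0,0,0,60,0,0,0,0,60])

```text
time_s: 6.6
position: [558.7, -340.3, 219.1]
eef_rot: [-2.155, -2.284, 0.0]
wrist_force: [0.1, 0.4, -0.1]
opening: 0.708
```

Run:
```python
from h import *
cs=cams()
im=np.hstack([cv2.resize(cs["top"]["pixels"][170:270,366:466],(400,400),interpolation=2),cv2.resize(cs["scene"]["pixels"][200:300,200:300],(400,400),interpolation=2)])
cv2.imwrite("pics/p2.png",im);s=get_state();print(s["position"],s["eef_rot"],s["joints"])
```

```text
[ 559.2063941  -341.07218108  222.17912023] [2.15391734e+00 2.28192774e+00 9.83603471e-04] [-5.99637500e-01  2.37579488e-01  1.08453437e+00  4.70271224e-05
  1.81575537e+00 -6.57326353e-01]
```

View pics/p2.png

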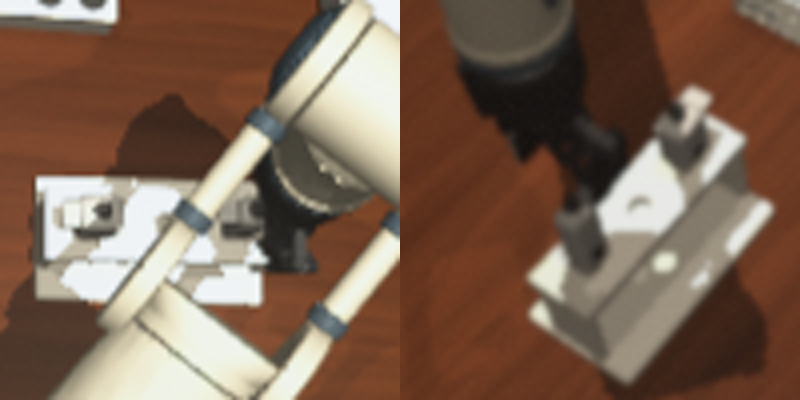

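Run:
```python
from h import *
S=read_camera("scene")
for X in((528,-341,224),(590,-341,224),(559,-341,192)):
    p=proj(S,X);print(X,p,[(p[0]-200)*4+400,(p[1]-200)*4])
```

```text
(528, -341, 224) [232.51448574 238.1365793 ] [np.float64(530.0579429437606), np.float64(152.54631720865632)]
(590, -341, 224) [247.5507197  249.19101175] [np.float64(590.2028788138377), np.float64(196.7640469833833)]
(559, -341, 192) [241.80945623 249.18839989] [np.float64(567.23782490317), np.float64(196.75359954349756)]
```

>>> step_arm(rows=[0,0,-25,0,60,0,0,-25,0,60,0,0,-25,0,60,0,0,-12,0,60,0,0,0,0,60])

```text
time_s: 7.25
position: [557.8, -341.3, 131.5]
eef_rot: [-2.157, -2.282, 0.0]
wrist_force: [-0.2, 0.8, 0.3]
opening: 0.703
```

>>> step_arm(rows=[0,0,0,0,32,0,0,0,0,32,0,0,0,0,32,0,0,0,0,32], force=40)

```text
time_s: 7.65
position: [558.5, -342.1, 133.5]
eef_rot: [2.157, 2.282, 0.0]
wrist_force: [0.2, -0.4, -0.2]
opening: 0.376
```

Run:
```python
from h import *
cs=cams()
im=np.hstack([cv2.resize(cs["top"]["pixels"][170:270,366:466],(400,400),interpolation=2),cv2.resize(cs["scene"]["pixels"][210:290,210:290],(400,400),interpolation=2)])
cv2.imwrite("pics/p3.png",im);s=get_state();print(s["position"],s["wrist_force"],s["opening"])
```

```text
[ 558.29647186 -341.93516192  132.79850614] [-0.14168151  0.83706685  0.24935198] 0.37784259391880054
```

View pics/p3.png

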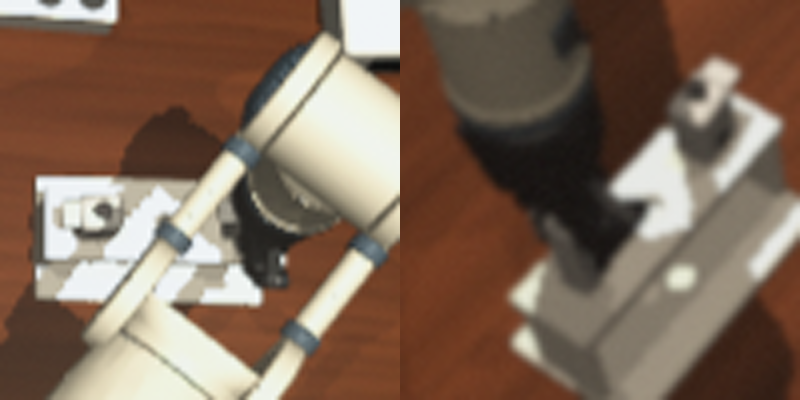

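The scene half shows the fingers on either side of the handle at about (590,240), and there's no contact force yet. Now I'll close the gripper.

>>> step_arm(rows=[0,0,0,0,28,0,0,0,0,26,0,0,0,0,24], force=30)

```text
time_s: 8.05
position: [558.6, -341.9, 132.3]
eef_rot: [2.157, 2.282, 0.001]
wrist_force: [2.2, -0.5, -0.3]
opening: 0.285
```

>>> step_arm(rows=[0,0,0,0,15,0,0,0,0,15,0,0,0,0,15,0,0,0,0,15], force=45)

```text
time_s: 8.45
position: [558.6, -341.9, 132.3]
eef_rot: [2.158, 2.282, 0.001]
wrist_force: [4.8, -1.3, -1.1]
opening: 0.273
```

The wrist reads a +4.8 N side load in x, so the jaws are slightly off centre. I'll move a little to relieve it.

>>> step_arm(rows=[0.5,0,0,0,15,0,0,0,0,15,0,0,0,0,15])

```text
time_s: 8.75
position: [558.7, -341.9, 132.3]
eef_rot: [2.158, 2.283, -0.0]
wrist_force: [4.5, -1.5, -0.9]
opening: 0.276
```

>>> step_arm(rows=[1,0.3,0,0,15,0,0,0,0,15,0,0,0,0,15])

```text
time_s: 9.05
position: [559.1, -341.5, 132.2]
eef_rot: [-2.158, -2.282, 0.001]
wrist_force: [0.0, 0.0, 1.0]
opening: 0.272
```

Side load is gone. Lifting straight up.

>>> step_arm(rows=[0,0,4,0,15,0,0,8,0,15,0,0,12,0,15,0,0,16,0,15,0,0,20,0,15,0,0,20,0,15,0,0,20,0,15,0,0,0,0,15])

```text
time_s: 9.85
position: [560.6, -342.1, 238.2]
eef_rot: [2.153, 2.277, 0.002]
wrist_force: [0.3, -0.7, -0.9]
opening: 0.276
```

>>> step_arm(rows=[0,0,20,0,15,0,0,20,0,15,0,0,20,0,15,0,0,15,0,15,0,0,0,0,15,0,0,0,0,15])

```text
time_s: 10.45
position: [559.7, -341.5, 306.8]
eef_rot: [-2.158, -2.283, -0.0]
wrist_force: [0.0, -0.0, -1.0]
opening: 0.276
```

Run:
```python
from h import *
cs=cams()
s=get_state();print(s["position"],s["wrist_force"],s["opening"])
S=cs["scene"];g=[559.5,-341.5]
x,y=map(int,proj(S,[*g,200]));print(x,y,proj(S,[*g,203]),proj(S,[*g,275]))
im=np.hstack([cv2.resize(cs["top"]["pixels"][170:270,366:466],(400,400),interpolation=2),cv2.resize(S["pixels"][y-60:y+20,x-40:x+40],(400,400),interpolation=2)])
cv2.imwrite("pics/p4.png",im)
```

```text
[ 559.48273075 -341.38901978  305.45067577] [ 0.53335018 -0.5136179  -1.4033312 ] 0.2787401085027489
241 248 [241.18319431 247.5006637 ] [236.84364016 234.42362179]
```

View pics/p4.png

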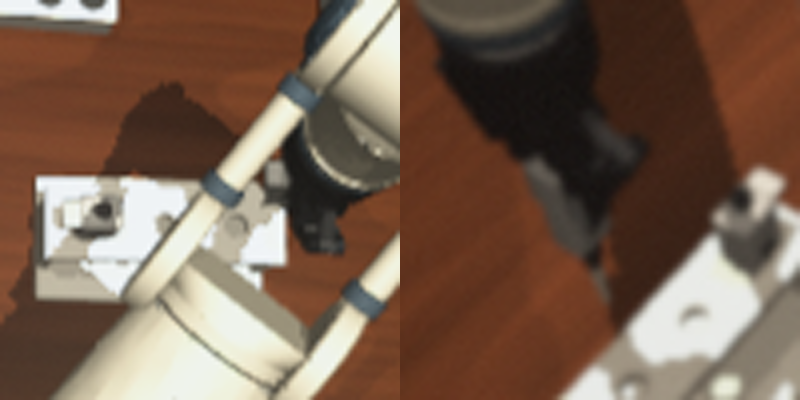

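The pipette is held upright. Its tip shows at scene pixel (242,248), against (241,247.5) predicted. Tip z is about 203, clear of everything, so I'll carry it across.

>>> step_arm(rows=[0.5,15,0,0,15,0.5,30,0,0,15,1,42,0,0,15,1,46,0,0,15,1,46,0,0,15,1,46,0,0,15,1,46,0,0,15,1,46,0,0,15])

```text
time_s: 11.35
position: [565.7, -21.7, 306.7]
eef_rot: [-2.157, -2.283, 0.0]
wrist_force: [1.6, 1.2, -0.7]
opening: 0.277
```

>>> step_arm(rows=[1,46,0,0,15,1,46,0,0,15,1,46,0,0,15,0,46,0,0,15,0,46,0,0,15,0,46,0,0,15,0,35,0,0,15,0,18,0,0,15])

```text
time_s: 12.15
position: [567.9, 308.1, 305.9]
eef_rot: [-2.153, -2.286, 0.003]
wrist_force: [0.4, 0.6, -0.5]
opening: 0.275
```

>>> step_arm(rows=[0,0,-20,0,15,0,0,-15,0,15,0,0,0,0,15,0,0,0,0,15,0,0,0,0,15])

```text
time_s: 12.65
position: [569.8, 304.2, 273.7]
eef_rot: [2.159, 2.282, 0.003]
wrist_force: [0.2, -0.9, 0.3]
opening: 0.275
```

Run:
```python
from h import *
cs=cams()
s=get_state();print(s["position"],s["wrist_force"],s["opening"],s["eef_rot"])
S=cs["scene"];T=cs["top"]
print(proj(S,[570,304.5,168]),proj(S,[570,304.5,123.5]),proj(T,[570,304.5,123.5]))
im=np.hstack([cv2.resize(T["pixels"][175:275,190:290],(400,400),interpolation=2),cv2.resize(S["pixels"][100:180,326:406],(400,400),interpolation=2)])
cv2.imwrite("pics/q1.png",im)
```

```text
[569.933664   304.25503129 273.77463618] [-0.6880666  -0.36448196 -0.31238304] 0.279781029258186 [2.15841266 2.28162565 0.00313456]
[366.2888703  136.28829703] [365.4555451  144.73860526] [231.23463975 206.22944531]
```

View pics/q1.png

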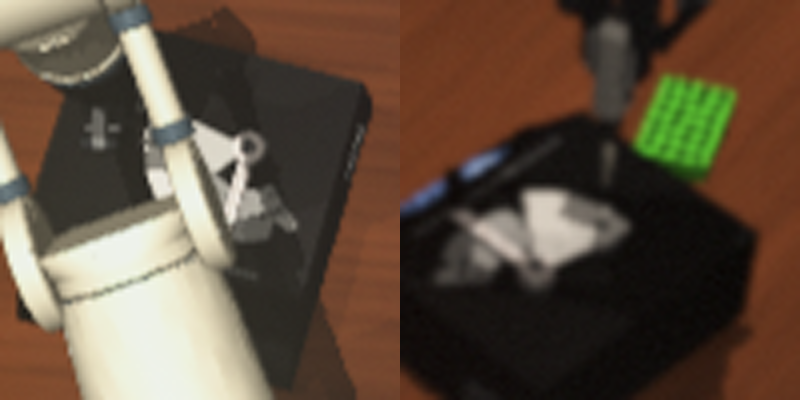

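The tip shows at scene pixel (367,137), against (366.3,136.3) predicted, so it's on axis. The arm blocks the hole in the top view. I'll lower it in stages.

>>> step_arm(rows=[0,0,-8,0,15,0,0,-8,0,15,0,0,-6,0,15,0,0,-4,0,15,0,0,0,0,15,0,0,0,0,15,0,0,0,0,15])

```text
time_s: 13.45
position: [569.7, 304.5, 246.8]
eef_rot: [2.158, 2.283, 0.001]
wrist_force: [0.6, -0.1, 0.4]
opening: 0.271
```

Run:
```python
from h import *
cs=cams()
s=get_state();print(s["position"],s["wrist_force"],s["opening"])
for _ in range(4): c=read_camera("scene");print(get_state()["position"])
S=cs["scene"];T=cs["top"]
print(proj(S,[570,304.5,142]),proj(S,[570,304.5,123.5]))
im=np.hstack([cv2.resize(T["pixels"][175:275,190:290],(400,400),interpolation=2),cv2.resize(S["pixels"][120:160,346:386],(400,400),interpolation=2)])
cv2.imwrite("pics/q2.png",im)
```

```text
[569.78081724 304.52277778 246.78939274] [-0.57309206  0.26219062 -0.44980945] 0.27701505934106013
[569.73799365 304.54202844 246.69582738]
[569.74992053 304.49753252 246.6337979 ]
[569.71410267 304.52376203 246.54113281]
[569.71702659 304.49124793 246.46986456]
[365.7973962  141.27207487] [365.4555451  144.73860526]
```

View pics/q2.png

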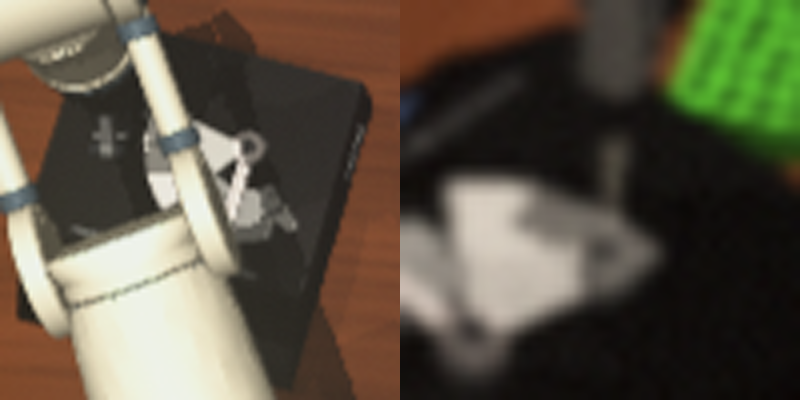

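Run:
```python
from h import *
P=[read_camera("scene") for _ in range(4)];S=P[0]
g=np.mean([cv2.cvtColor(p["pixels"],cv2.COLOR_BGR2GRAY).astype(float) for p in P],0)
print(g[130:150,360:375].round().astype(int))
for r in range(133,141):
    w=g[r,363:372];w=np.clip(w-np.median(g[r,360:375])-3,0,None);print(r,(w*np.arange(363,372)).sum()/w.sum() if w.sum() else None)
print(proj(S,[570,304.5,160]),proj(S,[570,304.5,150]),proj(S,[570,304.5,142]))
```

```text
[[ 19  20  18  18  20  21  24  30  29  26  20  20  31  55  88]
 [ 19  19  19  18  18  18  18  20  20  17  18  18  20  26  42]
 [ 19  19  19  20  19  19  20  20  21  18  18  18  18  19  20]
 [ 20  19  19  19  19  24  29  35  32  22  19  18  18  18  18]
 [ 18  18  20  19  20  28  45  55  47  28  20  19  18  19  18]
 [ 19  19  18  19  20  33  54  66  51  27  19  19  19  19  18]
 [ 19  18  18  19  22  33  56  67  46  25  19  19  18  20  18]
 [ 25  20  18  18  20  32  56  65  40  21  18  18  20  18  18]
 [ 53  38  27  20  18  29  54  64  37  17  17  17  17  17  17]
 [ 86  72  56  43  33  36  50  58  32  16  15  16  17  16  15]
 [107 100  90  80  72  65  58  50  27  15  14  14  12  13  13]
 [110 110 108 104 102  93  80  61  39  22  15  12  12  12  13]
 [114 112 111 111 109 105  98  85  68  46  26  16  12  13  12]
 [129 120 118 116 106  98  96  96  92  77  55  32  18  12  13]
 [160 149 142 135 104  79  76  88 100 100  84  58  27  14  12]
 [186 178 168 153 107  77  74  85 102 104  93  66  32  13  12]
 [192 188 179 156 109  89  91  96 100  93  76  48  24  14  12]
 [191 189 181 154 109  93  98  98  89  69  45  26  14  13  13]
 [189 187 180 156 110  86  88  80  66  43  24  16  13  13  12]
 [183 174 157 132  92  66  62  51  40  27  17  12  13  14  13]]
133 366.9763779527559
134 367.0
135 366.86875
136 366.7723404255319
137 366.66749379652606
138 366.6887052341598
139 366.00581395348837
140 363.9230769230769
[366.13624835 137.83595514] [365.94722701 139.75272021] [365.7973962  141.27207487]
```

The tip line is parallel to the predicted vertical. Its offset from the hole in the same view is under about 1 mm. I'll trim slightly and lower to about 5.5 mm above the leaf.

>>> step_arm(rows=[-0.5,0.8,-4,0,15,0,0,-4,0,15,0,0,-3,0,15,0,0,-2,0,15,0,0,0,0,15,0,0,0,0,15,0,0,0,0,15])

```text
time_s: 14.65
position: [569.2, 305.3, 233.5]
eef_rot: [2.158, 2.283, 0.001]
wrist_force: [0.2, 0.7, -0.3]
opening: 0.279
```

>>> step_arm(rows=[0,0,0,0,15,0,0,0,0,15,0,0,0,0,15,0,0,0,0,15])

```text
time_s: 15.05
position: [569.2, 305.3, 233.3]
eef_rot: [2.158, 2.283, 0.0]
wrist_force: [-0.7, -0.6, -0.6]
opening: 0.276
```

Run:
```python
from h import *
P=[read_camera("scene") for _ in range(6)];S=P[0]
I=np.mean([p["pixels"].astype(float) for p in P],0).astype(np.uint8)
g=cv2.cvtColor(I,cv2.COLOR_BGR2GRAY)
s=get_state();print(s["position"],s["wrist_force"],s["opening"],s["eef_rot"],s["time_s"])
print(g[133:150,360:375])
for z in(160,150,140,129,123.5):print(z,proj(S,[569.5,305.3,z]))
cv2.imwrite("pics/q3.png",np.hstack([cv2.resize(I[110:170,326:386],(400,400),interpolation=2),cv2.resize(I[125:155,351:381],(400,400),interpolation=2)]))
```

```text
[569.14968744 305.27516314 233.29628995] [-0.80489788  0.28632483 -0.18030799] 0.2766920091375534 [2.15837460e+00 2.28275203e+00 2.66970594e-05] 15.35
[[ 18  19  19  19  18  18  20  23  23  20  18  18  18  18  17]
 [ 19  20  18  18  18  18  19  18  19  17  19  18  18  19  18]
 [ 19  18  19  18  19  22  25  26  23  20  19  18  18  18  18]
 [ 18  18  17  19  21  30  42  44  33  21  19  17  18  19  18]
 [ 20  19  17  16  20  37  57  59  39  21  18  18  18  18  18]
 [ 42  33  25  19  20  37  60  64  37  19  16  15  16  16  15]
 [ 77  69  56  42  36  43  61  65  35  15  13  13  14  14  13]
 [103  99  89  79  72  69  71  63  33  14  13  13  13  12  11]
 [110 110 107 104 101  95  85  68  41  22  13  13  12  12  12]
 [113 111 111 111 108 102  92  82  67  46  27  15  13  13  13]
 [128 122 121 115 103  94  88  91  92  77  55  32  16  12  13]
 [159 156 152 134 100  76  71  83  99  99  84  57  27  14  12]
 [182 184 177 152 102  74  72  84  99 104  92  66  32  14  12]
 [189 189 181 154 108  88  90  96 100  93  75  49  24  14  12]
 [189 188 180 153 107  91  97  98  89  68  44  25  15  13  12]
 [188 186 178 152 101  82  86  80  66  44  24  14  13  13  12]
 [182 173 156 127  80  59  58  50  39  26  17  14  12  13  12]]
160 [366.14674115 137.66094145]
150 [365.95773392 139.57791412]
140 [365.77064928 141.47538733]
129 [365.56704193 143.5404391 ]
123.5 [365.46608548 144.56437224]
```

View pics/q3.png

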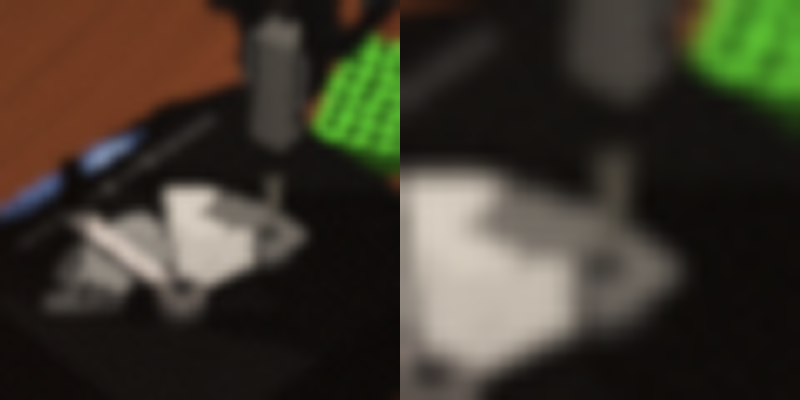

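The tip is on the hole's axis to about 1 mm in the scene view, and the arm readings put it about 5.5 mm above the leaf. Everything is still, so I'm handing it in.

```bash
python3 -c "
from cell import *
s=get_state();print(s['qd'],s['opening']);print(sign_off())"
```

```text
[0.0004796  0.00219492 0.00034851 0.00082827 0.0009954  0.00125541] 0.2766920091375534
the job is handed in; nothing more can be done
None
```

I moved the lever into the two-dot notch and let go, then lifted the taller pipette from the stand and carried it over the bench. I handed the job in at about 15 s, with the pipette still held above the injection hole.

**Last checks**
- **Shutter:** after release, both cameras put the hole at about (570, 305) mm. That is within about 2 mm of the two-dot position worked out from the pivot and the box's yaw.
- **Height:** the tip is about 5.5 mm above the leaf. This comes from the arm readings and the gripping height, because the picture only confirms it to about 5 mm.
- **Centring:** in the scene camera the tip is upright and within about 1 mm of the hole's axis sideways.
- **Hold:** the arm was still, the wrist force was near zero and the grip steady.

**Weak points**
- **Camera views:** the arm hid the hole from the top camera at the end. Centring along the scene camera's line of sight therefore rests on earlier measurements. The two cameras disagree by about 2 mm, and I set the final position between them.
- **Grip:** the jaws closed slightly off centre, giving a side load of about 5 N. I relieved it before lifting.

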